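# Unlock the spray turntable and put it in slow forward

## Task

Get the spray turntable ready to run. First free its locking pin, which dried lacquer has seized: work it up by twisting it back and forth while you pull, so that you do not haul up or drag the machine, and leave it in the empty steel tray. Then take the gear lever through its H gate: along its lane to neutral, across the neutral slot into the lane next to the turntable, then forward (away from the robot) fully home, without disturbing the figure leg that stands on the turntable.

Things in the scene. Friction and masses are not known exactly. Their poses are not given: they have to be found in the camera images.
- spray_table: Machine, 7.5 kg, standing loose on the bench: base 250x400x12 mm; grey gearbox 160x130 mm, 98 high, centred 125 mm to its -y side, motor behind; aluminium turntable 190 mm wide, top 93 mm high, centred 85 mm to its +y side. Origin: centre of the base's underside, on the bench. +x points away from the robot ('forward'), +y from gearbox to turntable, z up; turned at most 0.25 rad.
- lock_pin: Seized steel locking pin, 0.25 kg, upright through the lug at the turntable's rim. Origin: centre of its foot; z up the pin, x along its T bar (at most 0.5 rad from the machine's x). Shank 20 mm in diameter, 45 long; collar 36 mm in diameter, from 45 to 53 mm, rests on the lug; stem 14 mm; round T bar 16 mm thick, 76 long, its axis 93 mm above the foot.
- pin_bar (a point): Middle of the pin's T bar, 93 mm above its foot: grip here from above, fingers closing across the bar. The shank is stuck by friction of 40 to 57 N that opposes whichever way its surface slides: a straight pull needs all of it, but rising 3 mm during each 1 rad turn, to and fro, takes about 20 N at most (turning takes 0.5 N m). A pull over 30 N lifts the machine.
- pin_hole (a point): Centre of the lug's 23 mm hole at the lug's top face, 93 mm above the bench; z up. The pin's foot starts 45 mm below it. The stuck length is 18 mm: once the pin has risen 18 mm it is loose, after 45 mm its foot is clear of the lug. The machine must not tip, lift or be dragged.
- pin_mid (a point): Point on the pin's axis 55 mm above its foot, just above the collar; about its centre of mass.
- tray: Empty open steel tray, 240 (x) x 140 (y) x 35 mm high, walls and floor 4 mm thick, fixed to the bench to the left or the right of the machine (on the other side is a white caddy full of paint bottles, 80 mm high). Origin: centre of its underside.
- gate_centre (a point): Middle of the H slot at the top of the gate plate on the gearbox, 106 mm above the bench; axes as the machine's. Slot 11 mm wide: two lanes along x at y = +17 mm (next to the turntable: slow) and y = -17 mm (fast), joined by the neutral slot along y at x = 0. The 8 mm lever rod reaches 18 mm either way in a lane; it can cross only within 1.5 mm of x = 0.
- shift_knob (a point): Centre of the lever's black ball knob, 40 mm in diameter. The lever's pivot P lies 53 mm below gate_centre; with a = shift_across, f = shift_fore the knob is at P + 150 mm x (sin f, sin a cos f, cos a cos f) along the machine's axes, so it travels about 95 mm from lane to lane. It moves with about 3 N and stays where left. The ball may turn in the fingers.
- shift_across (a joint): Sideways lean of the lever (rad): about -0.33 in the fast lane (where it starts), 0 in the middle of the neutral slot, +0.33 in the lane next to the turntable.
- shift_fore (a joint): Fore-and-aft lean of the lever (rad): 0 in neutral, about +0.33 fully forward (away from the robot), -0.33 fully back. It starts anywhere along the fast lane.
- part_stand: Resin figure leg on a stick in a round steel foot (64 mm wide; 168 mm high in all), standing loose within 12 mm of the turntable's middle. Origin: centre of its underside.
- disc_centre (a point): Centre of the turntable's top face, 93 mm above the bench, where the figure leg stands.

How it is judged:
On the way, in this order (a step that is already met when the one before it is completed fails the run):
1. the locking pin is drawn right out of its hole (z of lock_pin in the frame of pin_hole above 0.003 m), for 0.1 s.
2. the lever is home in the forward end of the lane next to the turntable (value of joint each of shift_across, shift_fore above 0.25 rad), for 0.2 s.
At the end, for the whole second after the job is handed in: The lever is in the lane next to the turntable and forward (both lever joints above 0.25 rad), and the locking pin rests in the tray, lying or standing: its mid point within the tray's walls seen from above and lower than 75 mm, the pin at rest (all of step 2 and x of pin_mid in the frame of tray between -0.115 and 0.115 m and y of pin_mid in the frame of tray between -0.065 and 0.065 m and height (world z) of pin_mid below 0.075 m and linear speed of lock_pin below 0.03 m/s); the robot touches nothing.
It fails at once if the machine was lifted, tipped by more than 3 degrees or dragged more than 30 mm (angle between spray_table's own z axis and vertical above 0.05 rad or distance of spray_table from where it was at the start of the episode above 0.03 m).
It fails at once if the figure leg was shifted more than 30 mm from the turntable's middle or tipped (horizontal distance between part_stand and disc_centre above 0.03 m or angle between part_stand's own z axis and vertical above 0.2 rad).
It also fails if it takes over 67 s, if anything falls off the work surface, if the arm or the gripper's body presses on something with over 40 N, if the wrist force passes 120 N, or if a joint passes its speed limit or range.

## Robot

A 7-joint arm with a two-finger parallel gripper is mounted at the origin on the work surface. World frame = base frame: x ahead of the robot, y to its left, z up, the work surface at z = 0. Lengths are in m, angles in rad, forces in N, time in s.
With the tool pointing down it reaches from about 0.425 to 0.825 m from the base axis. Payload 3.6 kg.
Tool frame: the origin (TCP) lies midway between the tips of the shut fingers; the grasp point (between the pads) lies manip.pinch_z behind it (manip.pinch_z is the distance from the TCP to the grasp point, in m); z points along the fingers, y is the line along which they close (so a half turn about z gives the same grasp; the last joint's range is limited). The gripper opens to 85 mm and grips with 20 to 120 N. Pads are 22 mm wide; open, the fingers measure 114 mm over their backs; the gripper's body (76 mm by 85 mm) begins 54 mm behind the grasp point. The pads swing forward as they close: fully open they stand 13 mm farther back than shut.
Start: joints at [-1.268, 0.615, -0.013, 1.423, 0.008, 1.103, -0.04], TCP at [0.21, 0.615, 0.231] pointing down, gripper open.
Joint ranges: [-3.12, 3.12], [-0.3, 2.06], [-1.34, 1.32], [0.26, 2.42], [-1.36, 4.5], [0.01, 1.98], [-2.84, 2.84]. Speed limits (rad/s): [2.79, 2.79, 3.14, 3.14, 3.14, 3.14, 3.14].

## Interface

Orientations are given as a rotation vector (axis times angle).
In Python, from station import telemetry, optics, manip gives the robot as it stands.
- The arm moves only by the shell command python3 -m inch 'ROWS'. ROWS is text: rows parted by semicolons, each of 7 numbers parted by spaces: the shift along the tool's x, y, z in m, then the turn, a rotation vector about the tool's x, y, z in degrees, then the finger opening in m, from 0 to 0.0854. A call has 1 to 10 rows; each row shifts and turns the commanded pose from where the row before left it, along the tool's axes as they then stand; what a row does not reach is not made up. A row lasts 1/10 s, in which the tool goes at most 50 mm and 8.59 degrees, less where a joint would pass 70% of its speed; a pose out of reach is approached as far as the arm can. A call is refused whole if a number of a shift passes 0.05 or a number of a turn 8.59, either way. A call with a gripper value outside its range is refused whole. The fingers move at their own pace and stop on an object; the grip force is fixed at half the most. Time passes only in rows, so rows that do not move let the fingers close. It gives the time, the measured TCP pose, the force, the opening and the grip force at its end, in the units of the state.
- telemetry.read_state(): the state, without advancing time (a new reading comes with each control period).
- optics.grab_frame(name): name is "side" or "top"; returns the picture (400x640x3 uint8, blue, green, red); there is no depth.
- optics.camera_info(name): a dict with "mtx" (3x3 intrinsics, pixels), "R" (3x3) and "t" (3): a world point X has camera coordinates R X + t. Camera axes: x right, y down, z forward; pixel columns grow to the right and rows downward; lengths in m; the calibration is good to about 2 mm. A picture is of the moment at which its call begins. camera_info takes no time and is no camera call.
- manip.close_job(): hands the job in; it is judged then, once.
The state is a dict: "time_s": time; "joints": joint angles; "dq": joint speeds; "joint_efforts": joint torques, N m; "eef_pos": TCP position; "tcp_rot": TCP orientation; "wrist_force": force on the tool from outside, world axes, zero at the start; "wrist_torque": the same for the moment, N m; "opening": finger opening in m; "grip_force": force on a finger pad.
Only numpy, scipy, OpenCV 4.12 (cv2) and the standard library are available. Lean on these libraries where they do the work, as an engineer would, in place of code of your own. Each camera call takes 0.05 s, during which the arm holds its last target. There are 200 camera calls.

## Working session

There is one attempt and no reset: what is moved stays moved. The work goes in short steps, Python scripts to look and compute and a shell command to move; the robot and the scene stay as the last step left them, time stands still between calls to the robot, and variables do not carry over. Pictures are saved under pics/ and viewed, at most 10 in all, crops included, and the job is handed in when it is done.

```bash
ls; mkdir -p pics; python3 - <<'E'
from station import telemetry, optics, manip
import cv2
print(telemetry.read_state()); print(manip.pinch_z)
for n in ("side","top"):
    cv2.imwrite(f"pics/{n}0.png",optics.grab_frame(n)); i=optics.camera_info(n); print(n,i)
E
```

```text
pics
{'time_s': 0.0, 'joints': array([-1.26750623,  0.61594608, -0.01261522,  1.42493215,  0.00808771,
        1.10340551, -0.04041955]), 'dq': array([-1.45435512e-03,  4.65684527e-04, -6.05681449e-04,  1.46657045e-03,
        2.36330586e-04, -4.95377610e-05, -5.62808586e-04]), 'joint_efforts': array([ 1.20002128e-04, -4.69229400e+01,  2.58921068e-01, -1.71038622e+01,
        9.86026746e-03,  9.63192695e-03, -1.37335383e-05]), 'eef_pos': array([0.2102347 , 0.61423493, 0.2301097 ]), 'tcp_rot': array([-0.51555872, -3.09858757,  0.00409932]), 'wrist_force': array([-0.15182615, -0.48623402, -0.17690558]), 'wrist_torque': array([-0.06029712, -0.02536135, -0.0105937 ]), 'grip_force': 0.0, 'opening': 0.08548036997608541}
0.0187
side {'mtx': array([[364.67318271,   0.        , 316.0541728 ],
       [  0.        , 364.67318271, 201.33982756],
       [  0.        ,   0.        ,   1.        ]]), 'R': array([[ 0.69059689, -0.72302312, -0.01770607],
       [-0.36354881, -0.32587234, -0.87271959],
       [ 0.62522652,  0.60913446, -0.48790062]]), 't': array([-0.3623707 ,  0.31574773,  0.61762017])}
top {'mtx': array([[373.75205588,   0.        , 327.59985825],
       [  0.        , 373.75205588, 199.73698408],
       [  0.        ,   0.        ,   1.        ]]), 'R': array([[ 0.00987861, -0.99894984,  0.04473962],
       [-0.99316894, -0.01500401, -0.11571665],
       [ 0.1162664 , -0.04329088, -0.99227417]]), 't': array([-0.03028599,  0.53807966,  0.93928467])}
```

View pics/top0.png

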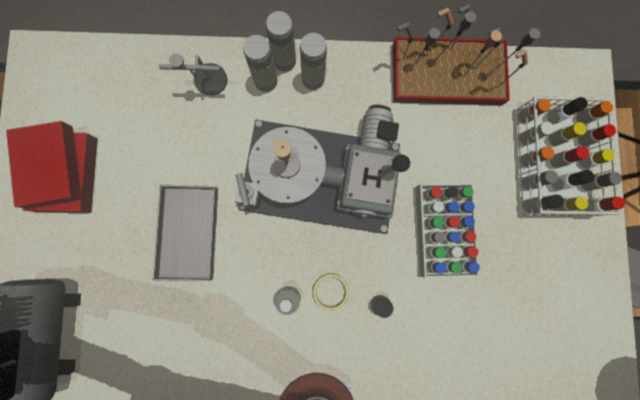

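View pics/side0.png

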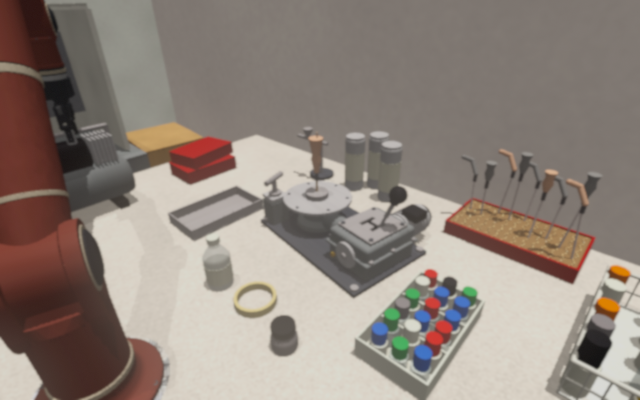

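The top view shows the turntable centred near (287,163), the pin's T bar near (242,190), the H gate at (374,177), the knob at (401,163), and the tray around (186,232). In the side view the T bar is near (273,180) and the knob near (398,195). I'll zoom in on both.

```bash
python3 - <<'E'
import cv2
a=cv2.imread("pics/top0.png")[95:240,230:430]; cv2.imwrite("pics/topc.png",cv2.resize(a,None,fx=4,fy=4,interpolation=cv2.INTER_CUBIC))
a=cv2.imread("pics/side0.png")[160:290,250:440]; cv2.imwrite("pics/sidec.png",cv2.resize(a,None,fx=4,fy=4,interpolation=cv2.INTER_CUBIC))
E
```

```text
(no output)
```

View pics/topc.png

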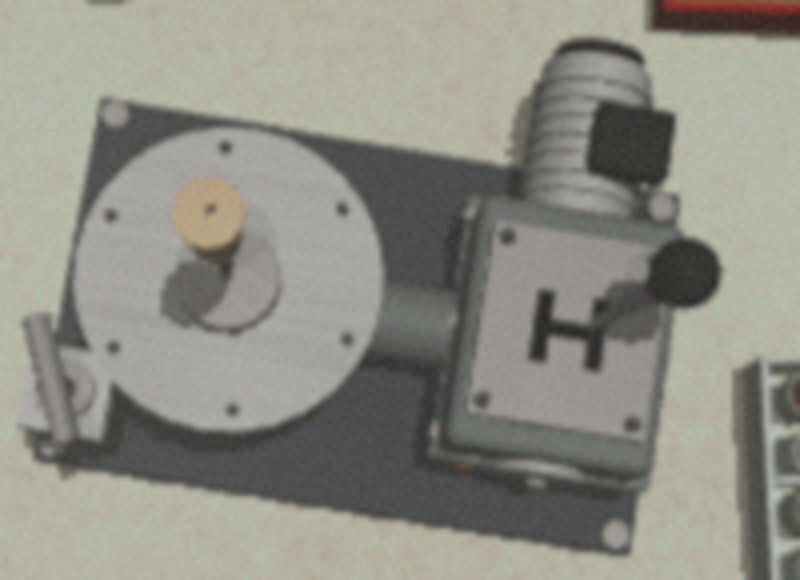

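View pics/sidec.png

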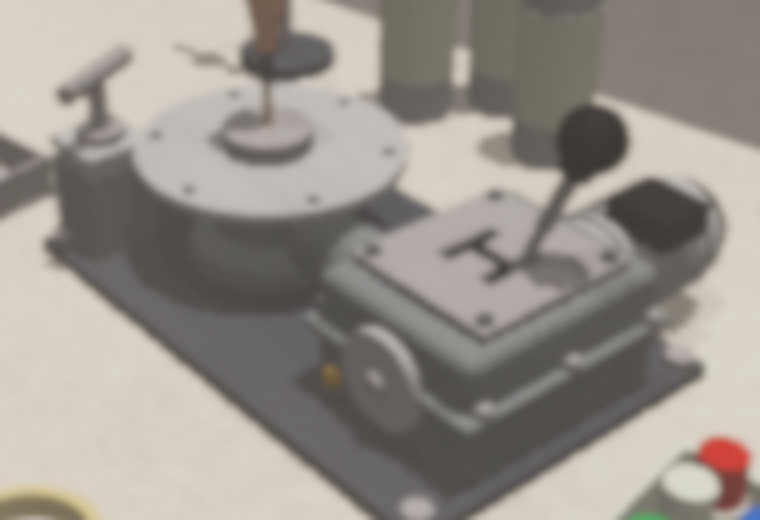

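Crop landmarks (4×):
- **Top view:** bar ends (35,318) and (66,444), knob (685,272), H centre (570,330), disc centre (230,279), base corners (103,98), (35,460) and (632,552).
- **Side view:** bar ends (65,92) and (127,53), knob (593,142).

Next I'll turn these into world points and check them against the given sizes.

```bash
cat > geo.py <<'E'
import numpy as np, cv2
from station import telemetry, optics, manip
from scipy.spatial.transform import Rotation as Rn
def ray(n,u,v):
    i=optics.camera_info(n); d=i["R"].T@np.linalg.solve(i["mtx"],[u,v,1.]); return -i["R"].T@i["t"],d
def plane(n,u,v,z):
    c,d=ray(n,u,v); return c+d*(z-c[2])/d[2]
def tri(a,b):
    (c1,d1),(c2,d2)=ray("top",*a),ray("side",*b)
    s=np.linalg.lstsq(np.c_[d1,-d2],c2-c1,rcond=None)[0]
    p,q=c1+d1*s[0],c2+d2*s[1]; return (p+q)/2,np.linalg.norm(p-q)
T=lambda x,y:(230+(x+.5)/4-.5,95+(y+.5)/4-.5)
S=lambda x,y:(250+(x+.5)/4-.5,160+(y+.5)/4-.5)
def proj(n,X):
    i=optics.camera_info(n); p=i["mtx"]@(i["R"]@np.asarray(X)+i["t"]); return p[:2]/p[2]
E
python3 - <<'E'
from geo import *
np.set_printoptions(precision=4,suppress=True)
e=[plane("top",*T(*p),.141) for p in ((38,318),(66,442))]; d=e[0]-e[1]
print("bar",e,(e[0]+e[1])/2,np.linalg.norm(d),np.arctan2(d[1],d[0]))
print("bar tri",tri(T(52,380),S(96,73)))
print("knob",tri(T(685,272),S(593,142)))
g=plane("top",*T(570,330),.106); t=plane("top",*T(230,279),.093); print("gate",g,"disc",t, g-t,"yaw",np.arctan2(*(t-g)[[0,1]])*-1)
c=[plane("top",*T(*p),.012) for p in ((103,98),(35,460),(632,552))]
print("base",c,np.linalg.norm(c[0]-c[1]),np.linalg.norm(c[1]-c[2]),"centre",(c[0]+c[2])/2)
a=c[0]-c[1];b=c[1]-c[2];print("yaw",np.arctan2(a[1],a[0]),np.arctan2(-b[0],b[1]))
print("side gate,disc",plane("side",*S(482,257),.106),plane("side",*S(268,150),.093))
im=cv2.imread("pics/top0.png")
tr=[plane("top",*p,.035) for p in ((161,185),(217,186),(211,280),(154,279))]; print("tray",tr,np.mean(tr,0))
E
```

```text
bar [array([0.5818, 0.1853, 0.141 ]), array([0.5105, 0.1669, 0.141 ])] [0.5461 0.1761 0.141 ] 0.07369617892823048 0.25299750804299337
bar tri (array([0.5455, 0.1761, 0.1423]), np.float64(0.0008722845335970542))
knob (array([ 0.6039, -0.177 ,  0.1922]), np.float64(0.0024016306148433894))
gate [ 0.5867 -0.128   0.106 ] disc [0.6169 0.0792 0.093 ] [-0.0303 -0.2072  0.013 ] yaw -0.14509172215359342
base [array([0.7567, 0.1727, 0.012 ]), array([0.5112, 0.2089, 0.012 ]), array([ 0.4556, -0.1842,  0.012 ])] 0.24813527251099712 0.39701682331482274 centre [ 0.6061 -0.0057  0.012 ]
yaw -0.14668767706288252 -0.14045589221769833
side gate,disc [ 0.5805 -0.1243  0.106 ] [0.6089 0.076  0.093 ]
tray [array([0.5695, 0.4023, 0.035 ]), array([0.5693, 0.2611, 0.035 ]), array([0.3322, 0.2655, 0.035 ]), array([0.3339, 0.405 , 0.035 ])] [0.4512 0.3335 0.035 ]
```

Everything agrees. The bar length is 74 mm (76 given), its height 142 mm (141 given), the base 248×397 mm (250×400 given) and the machine yaw −0.145. The knob fits a = −0.32, f = 0.17. The tray is at (0.451, 0.334). Moving to above the pin.

```bash
cat > to.py <<'E'
import sys
from geo import *
# usage: to.py x y z [closing-dir deg]: remaining delta in tool axes, and turn
a=[float(v) for v in sys.argv[1:]]; s=telemetry.read_state(); R=Rn.from_rotvec(s["tcp_rot"])
d=np.array(a[:3])-s["eef_pos"]; y=R.as_matrix()[:,1]; cur=np.degrees(np.arctan2(y[1],y[0]))
print("tool delta",(R.inv().apply(d)).round(4),"tilt deg",np.degrees(np.arccos(-R.as_matrix()[2,2])).round(2),"ydir",cur.round(2))
if len(a)>3: print("turn about tool z",round((cur-a[3]+90)%180-90,2))
print("t",s["time_s"],"pos",s["eef_pos"].round(4),"F",s["wrist_force"].round(1),"M",s["wrist_torque"].round(2),"open",s["opening"].round(4),"grip",round(s["grip_force"],1),"q7",s["joints"][6].round(2))
E
R="-0.0383 -0.0255 0 0 0 0 0.0854"
python3 -m inch '-0.0383 -0.0255 0 0 0 0 0.0854;-0.0383 -0.0255 0 0 0 0 0.0854;-0.0383 -0.0255 0 0 0 0 0.0854;-0.0383 -0.0255 0 0 0 0 0.0854;-0.0383 -0.0255 0 0 0 0 0.0854;-0.0383 -0.0255 0 0 0 0 0.0854;-0.0383 -0.0255 0 0 0 0 0.0854;-0.0383 -0.0255 0 0 0 0 0.0854;-0.0383 -0.0255 0 0 0 0 0.0854;-0.0383 -0.0255 0 0 0 0 0.0854'
python3 -m inch '-0.0383 -0.0255 0 0 0 0 0.0854;-0.0383 -0.0255 0 0 0 0 0.0854;0 0 0 0 0 -8.35 0.0854;0 0 0 0 0 -8.35 0.0854;0 0 0 0 0 -8.35 0.0854;0 0 0 0 0 -8.35 0.0854;0 0 0 0 0 0 0.0854;0 0 0 0 0 0 0.0854'
python3 to.py 0.5458 0.1761 0.122 104.5
```

```text
time_s: 1.1
eef_pos: [0.4909, 0.248, 0.231]
tcp_rot: [-0.515, -3.098, 0.001]
wrist_force: [-0.2, 0.6, -0.3]
opening: 0.085
grip_force: 0.0
time_s: 1.9
eef_pos: [0.546, 0.1764, 0.2309]
tcp_rot: [0.392, -3.116, 0.0]
wrist_force: [0.3, -0.1, 0.3]
opening: 0.0854
grip_force: 0.0
tool delta [ 0.0002 -0.0002  0.1089] tilt deg 0.05 ydir 104.32
turn about tool z -0.18Traceback (most recent call last):
  File "to.py", line 8, in <module>
    print("t",s["time_s"],"pos",s["eef_pos"].round(4),"F",s["wrist_force"].round(1),"M",s["wrist_torque"].round(2),"open",s["opening"].round(4),"grip",round(s["grip_force"],1),"q7",s["joints"][6].round(2))
                                                                                                                          ^^^^^^^^^^^^^^^^^^
AttributeError: 'float' object has no attribute 'round'
```

```bash
sed -i 's/s\["opening"\].round(4)/round(float(s["opening"]),4)/; s/s\["joints"\]\[6\].round(2)/s["joints"].round(2)/' to.py
python3 -m inch '0 0 0.03 0 0 0 0.0854;0 0 0.03 0 0 0 0.0854;0 0 0.03 0 0 0 0.0854;0 0 0.012 0 0 0 0.0854;0 0 0.007 0 0 0 0.06;0 0 0 0 0 0 0.04;0 0 0 0 0 0 0.03;0 0 0 0 0 0 0.022' && python3 to.py 0.5458 0.1761 0.122 104.5
python3 - <<'E'
from geo import *
for n in("top","side"):
    u,v=proj(n,[.546,.176,.142]).astype(int); im=optics.grab_frame(n)[v-50:v+50,u-66:u+66]
    cv2.imwrite(f"pics/{n}1.png",cv2.resize(im,None,fx=3,fy=3,interpolation=cv2.INTER_CUBIC))
a,b=cv2.imread("pics/top1.png"),cv2.imread("pics/side1.png"); cv2.imwrite("pics/g1.png",np.hstack([a,b]))
E
```

```text
time_s: 2.7
eef_pos: [0.5472, 0.177, 0.1237]
tcp_rot: [-0.396, 3.114, 0.001]
wrist_force: [-1.1, -0.0, 0.2]
opening: 0.0282
grip_force: 0.0
tool delta [ 0.0016 -0.0005  0.0017] tilt deg 0.17 ydir 104.49
turn about tool z -0.01
t 2.7 pos [0.5472 0.177  0.1237] F [-1.1 -0.   0.2] M [-0.   -0.01 -0.03] open 0.0282 grip 0.0 q7 [-0.28  0.62 -0.11  1.77  0.09  0.75  1.39]
```

View pics/g1.png

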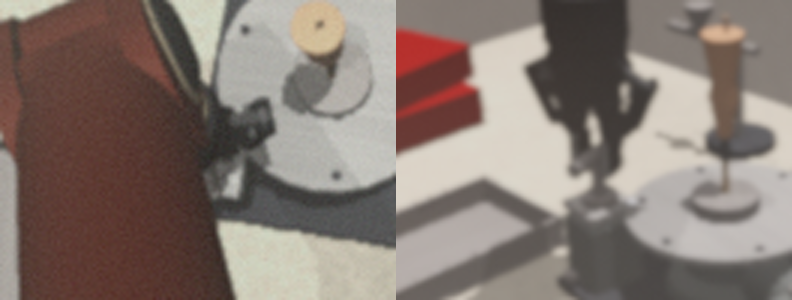

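In the side half the fingers straddle the T bar, at about (590,155), with the stem below it. The leg is well clear. Closing.

```bash
python3 -m inch '0 0 0 0 0 0 0.018;0 0 0 0 0 0 0.012;0 0 0 0 0 0 0.0;0 0 0 0 0 0 0.0;0 0 0 0 0 0 0.0;0 0 0 0 0 0 0.0' >/dev/null; python3 to.py 0.5458 0.1761 0.122 104.5
```

```text
tool delta [ 0.0009 -0.0004  0.0011] tilt deg 0.06 ydir 104.52
turn about tool z 0.02
t 3.4 pos [0.5466 0.1767 0.1231] F [-1.6 -0.9  5.5] M [-0.12  0.22  0.08] open 0.0139 grip 58.4 q7 [-0.28  0.63 -0.11  1.77  0.09  0.75  1.39]
```

```bash
python3 -m inch '0 0 0 0 0 5 0;0 0 -0.0003 0 0 8 0;0 0 -0.0004 0 0 8 0;0 0 -0.0004 0 0 8 0' >/dev/null; python3 to.py 0.5458 0.1761 0.122
python3 -m inch '0 0 0 0 0 -5 0;0 0 -0.0003 0 0 -8 0;0 0 -0.0004 0 0 -8 0;0 0 -0.0004 0 0 -8 0' >/dev/null; python3 to.py 0.5458 0.1761 0.122
```

```text
tool delta [ 0.0003 -0.0009  0.0012] tilt deg 0.03 ydir 75.32
t 3.8 pos [0.5464 0.1769 0.1232] F [ 0.8  0.2 -1.7] M [-0.11 -0.13  0.35] open 0.0146 grip 58.8 q7 [-0.38  0.62  0.04  1.77 -0.03  0.75  0.99]
tool delta [ 0.0003 -0.0004  0.0013] tilt deg 0.06 ydir 104.67
t 4.2 pos [0.546  0.1765 0.1233] F [ 1.9 -0.1 -5.1] M [ 0.02 -0.39 -0.39] open 0.014 grip 58.6 q7 [-0.28  0.62 -0.11  1.77  0.09  0.75  1.39]
```

```bash
python3 -m inch '0 0 -0.0004 0 0 -8 0;0 0 -0.0004 0 0 -8 0;0 0 -0.0004 0 0 -8 0;0 0 0 0 0 6 0;0 0 -0.0003 0 0 8.4 0;0 0 -0.0004 0 0 8.4 0;0 0 -0.0004 0 0 8.4 0;0 0 -0.0004 0 0 8.4 0;0 0 -0.0004 0 0 8.4 0' >/dev/null; python3 to.py 0.5458 0.1761 0.122
python3 -m inch '0 0 -0.0004 0 0 8 0;0 0 0 0 0 -7 0;0 0 -0.0004 0 0 -8.4 0;0 0 -0.0004 0 0 -8.4 0;0 0 -0.0004 0 0 -8.4 0;0 0 -0.0004 0 0 -8.4 0;0 0 -0.0004 0 0 -8.4 0;0 0 -0.0004 0 0 -8.4 0' >/dev/null; python3 to.py 0.5458 0.1761 0.122
```

```text
tool delta [-0.0005  0.0002  0.0029] tilt deg 0.19 ydir 80.27
t 5.1 pos [0.5453 0.1759 0.1249] F [  2.3   0.2 -11.1] M [ 0.03 -0.66  0.44] open 0.0141 grip 59.5 q7 [-0.36  0.62  0.01  1.77 -0.01  0.75  1.06]
tool delta [-0.001   0.0004  0.0054] tilt deg 0.22 ydir 130.06
t 5.9 pos [0.5454 0.1752 0.1274] F [  1.9  -0.  -12.8] M [-0.03 -0.74 -0.41] open 0.0139 grip 58.7 q7 [-0.2   0.63 -0.24  1.76  0.2   0.78  1.74]
```

```bash
python3 -m inch '0 0 -0.0002 0 0 8 0;0 0 -0.0004 0 0 8.4 0;0 0 -0.0004 0 0 8.4 0;0 0 -0.0004 0 0 8.4 0;0 0 -0.0004 0 0 8.4 0;0 0 -0.0004 0 0 8.4 0;0 0 -0.0004 0 0 8.4 0' >/dev/null; python3 to.py 0.5458 0.1761 0.122
python3 -m inch '0 0 -0.0002 0 0 -8 0;0 0 -0.0004 0 0 -8.4 0;0 0 -0.0004 0 0 -8.4 0;0 0 -0.0004 0 0 -8.4 0;0 0 -0.0004 0 0 -8.4 0;0 0 -0.0004 0 0 -8.4 0;0 0 -0.0004 0 0 -8.4 0' >/dev/null; python3 to.py 0.5458 0.1761 0.122
```

```text
tool delta [-0.0007  0.0003  0.0078] tilt deg 0.22 ydir 71.27
t 6.6 pos [0.5451 0.1761 0.1298] F [  2.4  -0.2 -13.7] M [ 0.19 -0.77  0.33] open 0.014 grip 59.5 q7 [-0.39  0.61  0.06  1.77 -0.05  0.76  0.94]
tool delta [-0.0007  0.0001  0.0108] tilt deg 0.2 ydir 130.12
t 7.3 pos [0.5454 0.1756 0.1328] F [  1.4   0.7 -10.6] M [ 0.17 -0.64 -0.26] open 0.014 grip 58.9 q7 [-0.2   0.62 -0.24  1.76  0.19  0.79  1.74]
```

```bash
python3 - <<'E'
from geo import *
for n in("top","side"):
    u,v=proj(n,[.56,.13,.13]).astype(int); im=optics.grab_frame(n)[v-50:v+50,u-66:u+66]
    cv2.imwrite(f"pics/{n}2.png",cv2.resize(im,None,fx=3,fy=3,interpolation=cv2.INTER_CUBIC))
a,b=cv2.imread("pics/top2.png"),cv2.imread("pics/side2.png"); cv2.imwrite("pics/g2.png",np.hstack([a,b]))
E
```

```text
(no output)
```

View pics/g2.png

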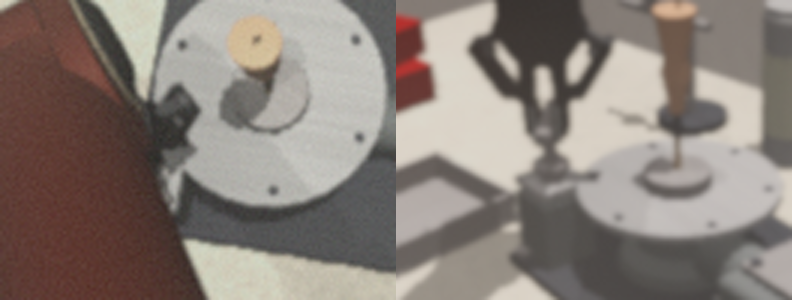

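In the side half the collar, at about (550,165), has risen clear of the lug top, so the pin is coming up with the grip. The leg and machine are undisturbed. Continuing.

```bash
python3 -m inch '0 0 -0.0002 0 0 8 0;0 0 -0.0004 0 0 8.4 0;0 0 -0.0004 0 0 8.4 0;0 0 -0.0004 0 0 8.4 0;0 0 -0.0004 0 0 8.4 0;0 0 -0.0004 0 0 8.4 0;0 0 -0.0004 0 0 8.4 0' >/dev/null; python3 to.py 0.5458 0.1761 0.122
python3 -m inch '0 0 -0.0002 0 0 -8 0;0 0 -0.0004 0 0 -8.4 0;0 0 -0.0004 0 0 -8.4 0;0 0 -0.0004 0 0 -8.4 0;0 0 -0.0004 0 0 -8.4 0;0 0 -0.0004 0 0 -8.4 0;0 0 -0.0004 0 0 -8.4 0' >/dev/null; python3 to.py 0.5458 0.1761 0.122
python3 -m inch '0 0 -0.0002 0 0 8 0;0 0 -0.0004 0 0 8.4 0;0 0 -0.0004 0 0 8.4 0;0 0 -0.0004 0 0 8.4 0;0 0 -0.0004 0 0 8.4 0;0 0 -0.0004 0 0 8.4 0;0 0 -0.0004 0 0 8.4 0' >/dev/null; python3 to.py 0.5458 0.1761 0.122
python3 -m inch '0 0 -0.0002 0 0 -8 0;0 0 -0.0004 0 0 -8.4 0;0 0 -0.0004 0 0 -8.4 0;0 0 -0.0004 0 0 -8.4 0;0 0 -0.0004 0 0 -8.4 0;0 0 -0.0004 0 0 -8.4 0;0 0 -0.0004 0 0 -8.4 0' >/dev/null; python3 to.py 0.5458 0.1761 0.122
```

```text
tool delta [-0.0004 -0.0003  0.015 ] tilt deg 0.1 ydir 71.02
t 8.1 pos [0.5455 0.1766 0.137 ] F [ 1.3  0.6 -8. ] M [ 0.05 -0.42  0.09] open 0.0142 grip 59.6 q7 [-0.39  0.6   0.06  1.76 -0.05  0.78  0.93]
tool delta [ 0.0004 -0.0001  0.0184] tilt deg 0.03 ydir 130.04
t 8.8 pos [0.5461 0.1765 0.1404] F [ 0.5 -0.5 -4.2] M [ 0.06 -0.22 -0.02] open 0.0137 grip 59.8 q7 [-0.2   0.61 -0.24  1.75  0.19  0.8   1.74]
tool delta [-0.0005 -0.0006  0.0213] tilt deg 0.07 ydir 70.98
t 9.5 pos [0.5456 0.1769 0.1433] F [ 0.9  0.4 -2.1] M [-0.03  0.03  0.04] open 0.0139 grip 60.0 q7 [-0.39  0.6   0.05  1.76 -0.04  0.79  0.93]
tool delta [ 0.0002 -0.0005  0.0239] tilt deg 0.07 ydir 130.06
t 10.2 pos [0.5457 0.1766 0.1459] F [-0.8 -0.  -2.9] M [-0.05 -0.05 -0.03] open 0.0137 grip 60.0 q7 [-0.2   0.6  -0.24  1.75  0.19  0.82  1.74]
```

```bash
python3 -m inch '0 0 -0.002 0 0 8.5 0;0 0 -0.002 0 0 8.5 0;0 0 -0.002 0 0 8.5 0;0 0 -0.005 0 0 0 0;0 0 -0.006 0 0 0 0;0 0 -0.006 0 0 0 0;0 0 -0.008 0 0 0 0;0 0 -0.01 0 0 0 0;0 0 -0.01 0 0 0 0;0 0 -0.01 0 0 0 0' ; python3 -m inch '0 0 -0.002 0 0 0 0;0 0 0 0 0 0 0' >/dev/null;python3 to.py 0.458 0.328 0.205 104.5
```

```text
time_s: 11.2
eef_pos: [0.5463, 0.1766, 0.2081]
tcp_rot: [-0.394, 3.116, 0.0]
wrist_force: [0.7, 1.0, -2.7]
opening: 0.0141
grip_force: 60.0
tool delta [0.048  0.1686 0.0046] tilt deg 0.06 ydir 104.4
turn about tool z -0.1
t 11.4 pos [0.5464 0.1767 0.2096] F [ 0.   0.8 -1.9] M [-0.02 -0.03  0.07] open 0.0143 grip 60.0 q7 [-0.27  0.52 -0.12  1.68  0.07  0.95  1.4 ]
```

```bash
python3 -m inch '0.004 0.014 0 0 0 0 0;0.008 0.0281 0 0 0 0 0;0.008 0.0281 0 0 0 0 0;0.008 0.0281 0 0 0 0 0;0.008 0.0281 0 0 0 0 0;0.008 0.0281 0 0 0 0 0;0.004 0.014 0 0 0 0 0;0 0 0.03 0 0 0 0;0 0 0.03 0 0 0 0;0 0 0.03 0 0 0 0' >/dev/null; python3 -m inch '0 0 0.02 0 0 0 0;0 0 0 0 0 0 0;0 0 0 0 0 0 0' >/dev/null;python3 to.py 0.458 0.328 0.0795 104.5
python3 - <<'E'
from geo import *
im=optics.grab_frame("side")
u,v=proj("side",[.46,.33,.06]).astype(int); print(u,v)
cv2.imwrite("pics/p3.png",cv2.resize(im[v-70:v+60,u-90:u+90],None,fx=4,fy=4,interpolation=cv2.INTER_CUBIC))
E
```

```text
tool delta [-0.0001  0.0001  0.0196] tilt deg 0.02 ydir 104.4
turn about tool z -0.1
t 12.7 pos [0.458  0.3279 0.0991] F [ 0.3  0.1 -1.2] M [0.07 0.01 0.05] open 0.0144 grip 60.0 q7 [-0.59  0.65 -0.11  1.82  0.11  0.68  1.06]
219 197
```

View pics/p3.png

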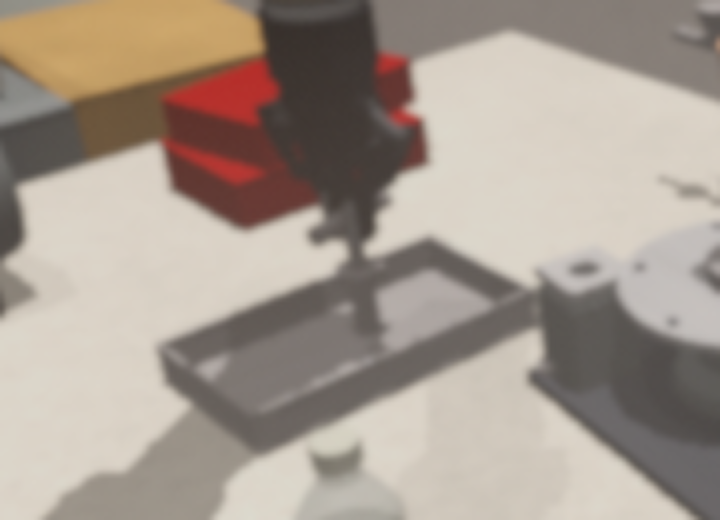

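The pin hangs upright over the tray floor, foot at about (372,345), inside all four walls. The lug hole at (583,268) is empty. Lowering gently.

```bash
python3 -m inch '0 0 0.006 0 0 0 0;0 0 0.006 0 0 0 0;0 0 0.004 0 0 0 0;0 0 0.002 0 0 0 0;0 0 0.0015 0 0 0 0;0 0 0 0 0 0 0' >/dev/null;python3 to.py 0.458 0.328 0.079 104.5
```

```text
tool delta [-0.0003  0.      0.0004] tilt deg 0.01 ydir 104.41
turn about tool z -0.09
t 13.35 pos [0.4578 0.3279 0.0794] F [ 0.2 -0.2 -2.7] M [ 0.02 -0.   -0.  ] open 0.0143 grip 60.2 q7 [-0.59  0.68 -0.11  1.83  0.12  0.64  1.05]
```

```bash
python3 -m inch '0 0 0.0005 0 0 0 0;0 0 0.0005 0 0 0 0;0 0 0.0005 0 0 0 0;0 0 0 0 0 0 0' ;python3 to.py 0.458 0.328 0.079 104.5
```

```text
time_s: 13.75
eef_pos: [0.4584, 0.3281, 0.0791]
tcp_rot: [-0.393, 3.115, 0.001]
wrist_force: [-1.4, -1.3, 4.6]
opening: 0.0139
grip_force: 60.8
tool delta [ 0.0004 -0.0001  0.0001] tilt deg 0.09 ydir 104.4
turn about tool z -0.1
t 13.75 pos [0.4584 0.3281 0.0791] F [-1.4 -1.3  4.6] M [-0.24  0.2   0.01] open 0.0139 grip 60.8 q7 [-0.59  0.68 -0.11  1.83  0.12  0.64  1.05]
```

The pin is on the floor of the tray (+4.6 N contact). Release it and go up.

```bash
python3 -m inch '0 0 -0.0005 0 0 0 0.02;0 0 0 0 0 0 0.035;0 0 0 0 0 0 0.06;0 0 0 0 0 0 0.0854;0 0 -0.002 0 0 0 0.0854;0 0 -0.01 0 0 0 0.0854;0 0 -0.03 0 0 0 0.0854;0 0 -0.05 0 0 0 0.0854;0 0 -0.05 0 0 0 0.0854;0 0 -0.028 0 0 8 0.0854' ;python3 to.py 0.458 -0.05 0.25 81.7
python3 - <<'E'
from geo import *
print("gate tri",tri(T(570,330),S(482,257)))
P=np.array([.5865,-.1283,.053]);th=-.145;X=np.array([np.cos(th),np.sin(th),0]);Y=np.array([-np.sin(th),np.cos(th),0]);Z=np.array([0,0,1.])
for a,f in((-.33,.175),(-.33,0),(-.165,0),(0,0),(.165,0),(.33,0),(.33,.165),(.33,.33)): print(a,f,(P+.15*(X*np.sin(f)+Y*np.sin(a)*np.cos(f)+Z*np.cos(a)*np.cos(f))).round(4))
E
```

```text
time_s: 14.75
eef_pos: [0.4592, 0.3289, 0.2538]
tcp_rot: [-0.17, 3.131, 0.008]
wrist_force: [0.1, 1.3, 0.4]
opening: 0.0856
grip_force: 0.0
tool delta [ 0.0422 -0.3766  0.0019] tilt deg 0.44 ydir 96.21
turn about tool z 14.51
t 14.75 pos [0.4592 0.3289 0.2538] F [0.1 1.3 0.4] M [-0.01 -0.07 -0.01] open 0.0856 grip 0.0 q7 [-0.59  0.46 -0.1   1.65  0.05  1.03  0.97]
gate tri (array([ 0.58434817, -0.12558358,  0.10554672]), np.float64(0.006772870780773503))
-0.33 0.175 [ 0.6054 -0.1794  0.1927]
-0.33 0 [ 0.5795 -0.1764  0.1949]
-0.165 0 [ 0.5829 -0.1527  0.201 ]
0 0 [ 0.5865 -0.1283  0.203 ]
0.165 0 [ 0.5901 -0.1039  0.201 ]
0.33 0 [ 0.5935 -0.0802  0.1949]
0.33 0.165 [ 0.6178 -0.0844  0.193 ]
0.33 0.33 [ 0.6412 -0.0898  0.1872]
```

```bash
python3 -m inch '0.002 -0.018 0 0 0 0 0.0854;0.0042 -0.0376 0 0 0 0 0.0854;0.0042 -0.0376 0 0 0 0 0.0854;0.0042 -0.0376 0 0 0 0 0.0854;0.0042 -0.0376 0 0 0 0 0.0854;0.0042 -0.0376 0 0 0 0 0.0854;0.0042 -0.0376 0 0 0 0 0.0854;0.0042 -0.0376 0 0 0 0 0.0854;0.0042 -0.0376 0 0 0 0 0.0854;0.0042 -0.0376 0 0 0 0 0.0854' >/dev/null; python3 -m inch '0.002 -0.018 0 0 0 7.25 0.0854;0 0 0 0 0 7.25 0.0854;0 0 0 0 0 0 0.0854;0 0 0 0 0 0 0.0854' >/dev/null ;python3 to.py 0.6042 -0.1776 0.25 81.7
python3 - <<'E'
from geo import *
t=optics.grab_frame("top");s=optics.grab_frame("side")
a=cv2.resize(t[120:290,140:430],None,fx=2.6,fy=2.6,interpolation=cv2.INTER_CUBIC)
cv2.imwrite("pics/p4.png",a)
E
```

```text
tool delta [-0.1631 -0.1077 -0.0019] tilt deg 0.06 ydir 82.12
turn about tool z 0.42
t 16.15 pos [ 0.4574 -0.0486  0.2483] F [0.2 0.9 0. ] M [-0.01 -0.04 -0.05] open 0.0854 grip 0.0 q7 [ 0.02  0.3   0.05  1.92 -0.02  0.92  1.51]
```

View pics/p4.png

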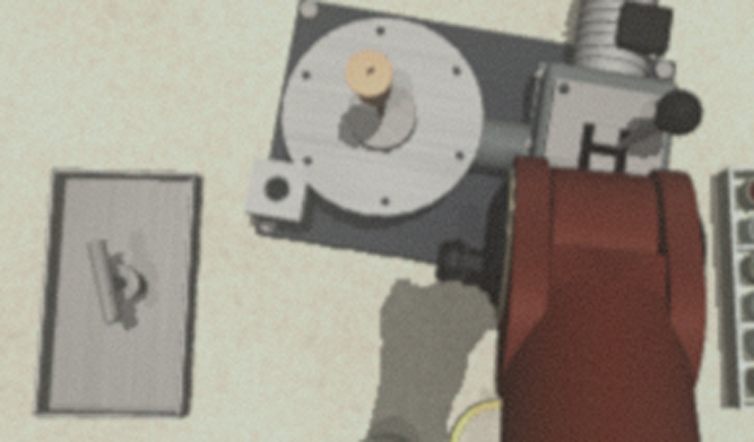

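The pin stands in the tray at about (120,285), the lug hole is empty, and the machine and leg are where they were. The knob is at (678,112) in the crop. Moving to the knob.

```bash
python3 -m inch '-0.0326 -0.0215 0 0 0 0 0.0854;-0.0326 -0.0215 0 0 0 0 0.0854;-0.0326 -0.0215 0 0 0 0 0.0854;-0.0326 -0.0215 0 0 0 0 0.0854;-0.0326 -0.0215 0 0 0 0 0.0854;0 0 0.02 0 0 0 0.0854;0 0 0.03 0 0 0 0.0854;0 0 0.02 0 0 0 0.0854;0 0 0.009 0 0 0 0.07;0 0 0 0 0 0 0.06' ;python3 -m inch '0 0 0 0 0 0 0.055' >/dev/null;python3 to.py 0.6042 -0.1776 0.169 81.7
python3 - <<'E'
from geo import *
s=optics.grab_frame("side")
u,v=proj("side",[.604,-.178,.192]).astype(int); print(u,v)
cv2.imwrite("pics/p5.png",cv2.resize(s[v-60:v+60,u-80:u+80],None,fx=4,fy=4,interpolation=cv2.INTER_CUBIC))
E
```

```text
time_s: 17.25
eef_pos: [0.6036, -0.1775, 0.1681]
tcp_rot: [-0.219, -3.131, -0.001]
wrist_force: [0.5, 0.2, 0.0]
opening: 0.0604
grip_force: 0.0
tool delta [0.0009 0.0004 0.0015] tilt deg 0.1 ydir 81.96
turn about tool z 0.26
t 17.35 pos [ 0.605  -0.1782  0.1705] F [ 0.1 -0.2  1. ] M [-0.03  0.02 -0.02] open 0.0552 grip 0.0 q7 [ 0.21  0.64  0.07  1.56 -0.05  0.94  1.73]
398 195
```

View pics/p5.png

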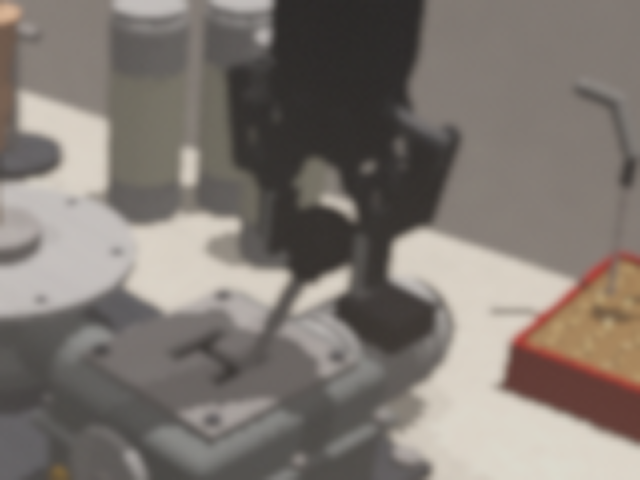

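The ball, at about (320,242), sits between the two fingers with the tips just past its middle. Closing.

```bash
python3 -m inch '0 0 0 0 0 0 0.047;0 0 0 0 0 0 0.04;0 0 0 0 0 0 0.03;0 0 0 0 0 0 0.03;0 0 0 0 0 0 0.03' >/dev/null;python3 to.py 0.5795 -0.1764 0.1725 81.7
```

```text
tool delta [ 0.0258 -0.0016 -0.0017] tilt deg 0.16 ydir 81.9
turn about tool z 0.2
t 17.9 pos [ 0.6052 -0.1784  0.1709] F [-0.3  0.2  5.4] M [ 0.19 -0.01  0.07] open 0.0376 grip 59.6 q7 [ 0.21  0.64  0.07  1.56 -0.05  0.94  1.73]
```

```bash
python3 -m inch '0.008 0 -0.001 0 0 0 0.03;0.009 0 -0.001 0 0 0 0.03;0.0085 -0.0005 0 0 0 0 0.03;0 0 0 0 0 0 0.03' >/dev/null;python3 to.py 0.5795 -0.1764 0.1731 81.7
```

```text
tool delta [ 0.0007 -0.0011 -0.0003] tilt deg 0.3 ydir 81.91
turn about tool z 0.21
t 18.3 pos [ 0.5804 -0.1754  0.1728] F [3.9 0.1 3.8] M [-0.12 -0.9   0.03] open 0.0378 grip 60.3 q7 [ 0.21  0.6   0.07  1.64 -0.05  0.9   1.73]
```

```bash
python3 -m inch '0.0005 0.006 -0.002 0 0 0 0.03;0 0.006 -0.002 0 0 0 0.03;0 0.006 -0.001 0 0 0 0.03;0 0 0 0 0 0 0.03' >/dev/null;python3 to.py 0.5829 -0.1527 0.1792 81.7
```

```text
tool delta [-0.0005  0.0121 -0.0023] tilt deg 0.7 ydir 81.79
turn about tool z 0.09
t 18.7 pos [ 0.5807 -0.1646  0.177 ] F [ 1.2 -8.6  2.1] M [-2.55 -0.41  0.09] open 0.0377 grip 60.5 q7 [ 0.19  0.6   0.08  1.64 -0.04  0.91  1.7 ]
```

```bash
python3 -m inch '0.0015 0 0 0 0 0 0.03;0 0 0 0 0 0 0.03' >/dev/null;python3 to.py 0.5829 -0.1527 0.1792;python3 -m inch '0.0015 0 0 0 0 0 0.03;0 0 0 0 0 0 0.03' >/dev/null;python3 to.py 0.5829 -0.1527 0.1792; python3 -m inch '-0.0045 0 0 0 0 0 0.03;0 0 0 0 0 0 0.03' >/dev/null;python3 to.py 0.5829 -0.1527 0.1792
```

```text
tool delta [-0.0017  0.0122 -0.0023] tilt deg 0.67 ydir 81.73
t 18.9 pos [ 0.5794 -0.1645  0.177 ] F [ 2.7 -8.1  1.5] M [-2.57 -0.66  0.06] open 0.0377 grip 60.5 q7 [ 0.19  0.59  0.08  1.64 -0.04  0.9   1.7 ]
tool delta [-0.0031  0.0122 -0.0023] tilt deg 0.67 ydir 81.71
t 19.1 pos [ 0.5781 -0.1643  0.177 ] F [ 3.2 -8.3  1.5] M [-2.58 -0.66  0.01] open 0.0373 grip 60.4 q7 [ 0.19  0.59  0.08  1.65 -0.04  0.9   1.7 ]
tool delta [-0.0007  0.0124 -0.0024] tilt deg 0.65 ydir 81.73
t 19.3 pos [ 0.5804 -0.1649  0.1769] F [-0.7 -8.6  4.4] M [-2.28  0.22  0.06] open 0.0374 grip 60.7 q7 [ 0.19  0.6   0.08  1.64 -0.04  0.91  1.7 ]
```

```bash
python3 -m inch '0.0035 0 0 0 0 0 0.03;0.0015 0 0 0 0 0 0.03' >/dev/null;python3 to.py 0.5829 -0.1527 0.1792;python3 -m inch '0.0015 0 0 0 0 0 0.03;0.0015 0 0 0 0 0 0.03' >/dev/null;python3 to.py 0.5829 -0.1527 0.1792; python3 -m inch '0.0015 0 0 0 0 0 0.03;0.0015 0 0 0 0 0 0.03' >/dev/null;python3 to.py 0.5829 -0.1527 0.1792
```

```text
tool delta [-0.0037  0.0122 -0.0024] tilt deg 0.67 ydir 81.71
t 19.5 pos [ 0.5774 -0.1642  0.177 ] F [ 3.3 -9.3  1. ] M [-2.63 -0.78 -0.03] open 0.0375 grip 60.3 q7 [ 0.19  0.59  0.08  1.65 -0.04  0.9   1.7 ]
tool delta [-0.0061  0.011  -0.0023] tilt deg 0.58 ydir 81.69
t 19.7 pos [ 0.5753 -0.1627  0.1769] F [ 3.8 -8.1 -0.6] M [-2.14 -1.06 -0.2 ] open 0.0372 grip 60.8 q7 [ 0.19  0.59  0.08  1.66 -0.04  0.89  1.7 ]
tool delta [-0.0078  0.011  -0.0024] tilt deg 0.69 ydir 81.67
t 19.9 pos [ 0.5736 -0.1625  0.1769] F [ 6.9 -9.  -3.1] M [-2.26 -1.65 -0.24] open 0.0379 grip 60.7 q7 [ 0.19  0.58  0.08  1.67 -0.04  0.89  1.7 ]
```

```bash
python3 -m inch '0 0.003 0 0 0 0 0.03;0 0 0 0 0 0 0.03' >/dev/null;python3 to.py 0.5829 -0.1527 0.1792;python3 -m inch '0.0015 0 0 0 0 0 0.03;0.0015 0 0 0 0 0 0.03' >/dev/null;python3 to.py 0.5829 -0.1527 0.1792
python3 - <<'E'
from geo import *
s=optics.grab_frame("side"); 
u,v=proj("side",[.587,-.14,.13]).astype(int)
b=cv2.resize(s[v-50:v+50,u-65:u+65],None,fx=6,fy=6,interpolation=cv2.INTER_CUBIC); print(u-65,v-50)
cv2.imwrite("pics/p6.png",b)
E
```

```text
tool delta [-0.0076  0.01   -0.0021] tilt deg 0.85 ydir 81.64
t 20.1 pos [ 0.574  -0.1615  0.1772] F [  6.5 -11.   -1.6] M [-2.9  -1.43 -0.21] open 0.0374 grip 60.9 q7 [ 0.18  0.58  0.08  1.67 -0.04  0.89  1.7 ]
tool delta [-0.0087  0.0099 -0.002 ] tilt deg 1.01 ydir 81.62
t 20.3 pos [ 0.5729 -0.1613  0.1772] F [ 10.6 -11.6  -5.5] M [-3.06 -2.33 -0.26] open 0.0372 grip 60.6 q7 [ 0.18  0.58  0.08  1.67 -0.04  0.88  1.7 ]
312 166
```

View pics/p6.png

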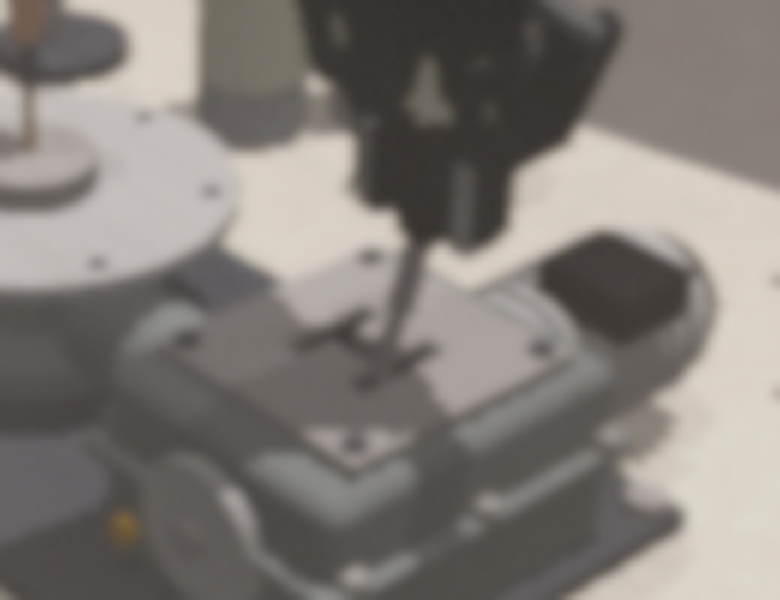

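The rod now meets the plate at about (388,368), at the mouth of the neutral slot. The rising Fx says it has caught the slot's back wall, so I'll ease forward a little and push across.

```bash
python3 -m inch '-0.004 0 0 0 0 0 0.03;0 0.002 0 0 0 0 0.03;0 0 0 0 0 0 0.03' >/dev/null;python3 to.py 0.5829 -0.1527 0.1792;python3 -m inch '0 0.003 -0.0005 0 0 0 0.03;0 0.003 -0.0005 0 0 0 0.03;0 0 0 0 0 0 0.03' >/dev/null;python3 to.py 0.5829 -0.1527 0.1792
```

```text
tool delta [-0.0076  0.008  -0.0014] tilt deg 0.79 ydir 81.71
t 20.65 pos [ 0.5742 -0.1596  0.1779] F [ 3.1 -9.7  4.1] M [-2.59 -0.75  0.21] open 0.0372 grip 61.1 q7 [ 0.18  0.58  0.08  1.66 -0.04  0.89  1.7 ]
tool delta [-0.0074  0.0056 -0.0008] tilt deg 1.1 ydir 81.65
t 20.95 pos [ 0.5748 -0.1571  0.1785] F [  4.6 -14.5   1. ] M [-4.07 -0.85  0.13] open 0.0371 grip 60.9 q7 [ 0.17  0.58  0.08  1.66 -0.04  0.89  1.69]
```

```bash
python3 - <<'E'
from geo import *
s=cv2.cvtColor(optics.grab_frame("side"),6).astype(np.float32); o=cv2.cvtColor(cv2.imread("pics/side0.png"),6).astype(np.float32)
for (x,y,w,h) in ((335,225,60,60),(320,240,50,48),(380,225,50,40),(262,185,75,60)):
    a,b=o[y:y+h,x:x+w],s[y-8:y+h+8,x-8:x+w+8]
    r=cv2.matchTemplate(b,a,cv2.TM_CCOEFF_NORMED); print((x,y),"best shift",np.array(cv2.minMaxLoc(r)[3])-8,"score",r.max().round(3))
print(proj("side",[.5,-.1,.05]),proj("side",[.5,-.09,.05]))
E
python3 to.py 0.5829 -0.1527 0.1792
```

```text
(335, 225) best shift [0 0] score 0.744
(320, 240) best shift [0 0] score 0.946
(380, 225) best shift [0 0] score 0.932
(262, 185) best shift [0 0] score 0.976
[339.50959713 254.39459708] [336.24344759 252.61843376]
tool delta [-0.0074  0.0056 -0.0008] tilt deg 1.09 ydir 81.64
t 21.0 pos [ 0.5748 -0.1572  0.1785] F [  5.  -13.8   0.6] M [-4.03 -0.82  0.15] open 0.0375 grip 60.9 q7 [ 0.17  0.58  0.08  1.66 -0.04  0.89  1.69]
```

```bash
python3 - <<'E'
from geo import *
q=lambda x,y:(312+(x+.5)/6-.5,166+(y+.5)/6-.5)
G=np.array([.5865,-.1283,.106]);th=-.145;M=np.array([[np.cos(th),np.sin(th)],[-np.sin(th),np.cos(th)]])
for n,p in dict(Lb=(300,348),Lf=(365,318),Rb=(360,385),Rf=(437,347),rod=(388,365)).items():
    X=plane("side",*q(*p),.106); print(n,X.round(4),(M@(X-G)[:2]).round(4))
i=optics.camera_info("side");print("cam",(-i["R"].T@i["t"]).round(3))
c,d=ray("side",*q(420,245))
P=G-[0,0,.053]
for tgt in ([.5729,-.1613,.199],[.5745,-.1613,.199]): # predicted rod line px for P->knob
    v=np.array(tgt)-P; v/=np.linalg.norm(v)
    for h in(.053/v[2],.1): print("pred px",(proj("side",P+v*h)-[312,166])*6)
# profile along row across rod now
s=optics.grab_frame("side"); np.set_printoptions(linewidth=250)
g=cv2.cvtColor(s,6)
print("u0 360"); 
for v in range(204,236,2): print(v,g[v,360:400])
E
```

```text
Lb [ 0.5681 -0.1088  0.106 ] [-0.021   0.0167]
Lf [ 0.6031 -0.1144  0.106 ] [0.0144 0.0161]
Rb [ 0.5627 -0.1415  0.106 ] [-0.0217 -0.0165]
Rf [ 0.6044 -0.1478  0.106 ] [ 0.0205 -0.0167]
rod [ 0.5811 -0.1412  0.106 ] [-0.0034 -0.0136]
cam [-0.021 -0.535  0.57 ]
pred px [384.14108922 361.16229158]
pred px [407.14299942 275.89068542]
pred px [385.02569926 360.55101977]
pred px [408.85426564 274.62129083]
u0 360
204 [210 210 210 211 211 211 211 210 210 209 209 209 209 208 208 204 192 165 122  80  61  59  67  84  96  97  91  88  83  76  70  79 103 137 170 192 202 207 209 210]
206 [212 212 211 211 210 210 209 209 209 208 207 203 198 193 193 195 192 174 135  96  82  96 133 168 185 182 164 141 128 130 146 166 183 196 204 208 209 209 210 209]
208 [212 211 210 210 209 209 208 205 201 195 186 168 143 126 129 144 150 136 107  89  93 124 167 195 205 207 204 201 198 199 202 205 207 208 208 209 209 208 206 200]
210 [208 207 205 203 200 195 190 184 180 177 175 169 160 154 156 157 144 117  94  88  98 127 160 182 193 199 204 206 208 209 209 209 208 207 205 200 193 183 168 150]
212 [191 189 184 182 179
[... 1267 characters left out ...]
165 165 165 165 165 165 165 164 163]
228 [103 102 102 102 103 103 103 103 102 101  97  91  85  81  80  81  79  78  83  90 101 119 143 158 163 164 165 165 165 165 165 165 165 165 165 165 164 163 158 151]
230 [103 103 103 102 102 102 102 103 102 100  95  86  78  78  84  91  96 100 101 103 104 112 132 151 159 162 163 164 165 164 165 164 163 161 157 151 141 130 120 112]
232 [103 103 103 103 103 103 102 102 103 103 102 100  99  99 101 102 103 103 103 103 104 105 108 118 132 142 153 160 162 161 157 150 140 129 118 112 112 119 125 127]
234 [103 103 104 104 103 104 104 104 104 104 103 103 103 104 103 104 104 104 104 103 104 103 104 106 112 122 134 140 138 127 116 110 112 120 126 129 131 131 130 128]
```

```bash
cat > lev.py <<'E'
from geo import *
from scipy.optimize import least_squares
P=np.array([.5865,-.1283,.053]);th=-.145;X=np.array([np.cos(th),np.sin(th),0]);Y=np.array([-np.sin(th),np.cos(th),0]);Z=np.array([0,0,1.])
D=lambda a,f:X*np.sin(f)+Y*np.sin(a)*np.cos(f)+Z*np.cos(a)*np.cos(f)
def uat(a,f,rows):
    pts=np.array([proj("side",P+D(a,f)*h) for h in np.linspace(.04,.15,40)])
    return np.interp(rows,pts[::-1,1],pts[::-1,0])
def centre(g,v,lo,hi):
    r=255.-g[v,lo:hi]; r=np.clip(r-np.sort(r)[len(r)//2]-25,0,None); return lo+(r*np.arange(hi-lo)).sum()/r.sum()
def fit(rows,cols): return least_squares(lambda p:uat(*p,rows)-cols,[-.2,0.]).x
k=lambda a,f:P+.15*D(a,f)
if __name__=="__main__":
    rows=np.array([208,210,212,214,216,218.]);cols=np.array([379.1,378.8,378.3,377.8,377.3,376.7])
    p=fit(rows,cols);print("now a,f",p,"knob",k(*p).round(4),(uat(*p,rows)-cols).round(1))
    print("tcp->fa", [ (uat(a,f,rows)-cols).round(1)[[0,5]] for a,f in((-.24,-.02),(-.2,-.02),(-.28,-.05))])
    g=cv2.cvtColor(cv2.imread("pics/side0.png"),6)
    for v in range(206,226,4): print(v,g[v,375:400])
E
python3 lev.py
```

```text
now a,f [-0.25952671 -0.1499084 ] knob [ 0.5588 -0.1627  0.1964] [-0.  -0.1 -0.1 -0.   0.1  0.2]
tcp->fa [array([3.3, 2.6]), array([1.6, 1.4]), array([4.2, 3.2])]
206 [194 198 201 203 205 207 207 208 207 207 207 206 199 182 149 111  90  90
 109 138 157 169 183 197 204]
210 [163 169 172 171 168 168 170 176 184 190 188 171 138 105  93 106 139 173
 194 200 198 192 181 166 149]
214 [174 174 174 175 174 174 173 171 161 141 114  95  90  97 113 130 139 142
 143 146 146 145 148 155 160]
218 [160 170 173 174 173 172 167 152 127 104 104 125 146 161 168 172 172 171
 169 166 162 162 165 170 173]
222 [165 170 172 171 164 148 122 100  97 116 139 153 157 159 160 163 165 166
 168 169 168 167 167 164 159]
```

```bash
python3 - <<'E'
from lev import *
r=np.array([206,210,214,218,222.]);c=np.array([391.5,388.9,386.7,384.5,382.6])
print("start resid",(uat(-.32,.175,r)-c).round(2),(uat(-.31,.165,r)-c).round(2),(uat(-.33,.165,r)-c).round(2))
rows=np.array([208,210,212,214,216,218.]);cols=np.array([379.1,378.8,378.3,377.8,377.3,376.7])
for a in(-.33,-.29,-.24,-.2,-.16):
  for f in (-.1,-.06,-.03,0): print(a,f,(uat(a,f,rows)-cols).round(1)[[0,2,5]],k(a,f).round(4))
E
```

```text
start resid [1.12 1.4  1.28 1.16 0.74] [0.31 0.68 0.65 0.63 0.3 ] [1.41 1.66 1.51 1.36 0.9 ]
-0.33 -0.1 [5.1 4.5 3.9] [ 0.5647 -0.174   0.1942]
-0.33 -0.06 [6.4 5.6 4.8] [ 0.5706 -0.175   0.1947]
-0.33 -0.03 [7.3 6.4 5.4] [ 0.575  -0.1757  0.1948]
-0.33 0 [8.2 7.2 6.1] [ 0.5795 -0.1764  0.1949]
-0.29 -0.1 [3.1 2.7 2.4] [ 0.5655 -0.1684  0.196 ]
-0.29 -0.06 [4.4 3.8 3.3] [ 0.5714 -0.1694  0.1965]
-0.29 -0.03 [5.3 4.6 4. ] [ 0.5759 -0.1701  0.1967]
-0.29 0 [6.2 5.4 4.6] [ 0.5803 -0.1707  0.1967]
-0.24 -0.1 [0.8 0.7 0.8] [ 0.5666 -0.1612  0.198 ]
-0.24 -0.06 [2.1 1.8 1.7] [ 0.5725 -0.1622  0.1984]
-0.24 -0.03 [3.  2.6 2.4] [ 0.5769 -0.1629  0.1986]
-0.24 0 [3.9 3.4 3. ] [ 0.5813 -0.1636  0.1987]
-0.2 -0.1 [-0.9 -0.8 -0.4] [ 0.5674 -0.1555  0.1993]
-0.2 -0.06 [0.4 0.3 0.5] [ 0.5733 -0.1564  0.1997]
-0.2 -0.03 [1.3 1.1 1.1] [ 0.5777 -0.1571  0.1999]
-0.2 0 [2.2 1.8 1.8] [ 0.5822 -0.1578  0.2   ]
-0.16 -0.1 [-2.5 -2.2 -1.5] [ 0.5682 -0.1497  0.2003]
-0.16 -0.06 [-1.2 -1.1 -0.6] [ 0.5742 -0.1506  0.2008]
-0.16 -0.03 [-0.3 -0.3  0. ] [ 0.5786 -0.1513  0.201 ]
-0.16 0 [0.6 0.4 0.6] [ 0.583  -0.1519  0.2011]
```

The lever is really inside the neutral slot (a ≈ −0.2, f ≈ −0.03), rubbing on the back wall. I'll shift forward 2.5 mm and carry on across.

```bash
python3 -m inch '-0.0025 0 0 0 0 0 0.03;0 0.003 -0.0005 0 0 0 0.03;0 0.003 -0.0005 0 0 0 0.03;0 0 0 0 0 0 0.03' >/dev/null;python3 to.py 0.5829 -0.1527 0.1792;python3 -m inch '0 0.003 -0.0005 0 0 0 0.03;0 0.003 -0.0005 0 0 0 0.03;0 0 0 0 0 0 0.03' >/dev/null;python3 to.py 0.5829 -0.1527 0.1792
```

```text
tool delta [-0.0066 -0.0022  0.0006] tilt deg 0.84 ydir 81.61
t 21.45 pos [ 0.5767 -0.1495  0.1797] F [ -0.5 -10.3   5.6] M [-3.07 -0.05 -0.04] open 0.0375 grip 61.8 q7 [ 0.16  0.58  0.08  1.66 -0.04  0.9   1.68]
tool delta [-0.0066 -0.0073  0.0019] tilt deg 0.91 ydir 81.59
t 21.75 pos [ 0.5774 -0.1445  0.1809] F [ -0.1 -10.5   6.5] M [-3.44  0.15  0.  ] open 0.0376 grip 61.3 q7 [ 0.15  0.58  0.08  1.66 -0.04  0.9   1.67]
```

```bash
python3 -m inch '0 0.006 -0.0015 0 0 0 0.03;0 0.006 -0.0005 0 0 0 0.03;0 0.006 0 0 0 0 0.03;0 0.006 0.0005 0 0 0 0.03;0 0.006 0.001 0 0 0 0.03;0 0 0 0 0 0 0.03' >/dev/null;python3 to.py 0.587 -0.0802 0.173
```

```text
tool delta [0.     0.0333 0.0085] tilt deg 0.81 ydir 81.67
t 22.35 pos [ 0.5822 -0.1131  0.182 ] F [ -0.5 -10.1   8.8] M [-3.25  0.11 -0.07] open 0.0374 grip 62.5 q7 [ 0.1   0.57  0.08  1.66 -0.04  0.9   1.62]
```

```bash
python3 -m inch '0 0.006 0 0 0 0 0.03;0 0.006 0.001 0 0 0 0.03;0 0.006 0.001 0 0 0 0.03;0 0.006 0.0015 0 0 0 0.03;0 0.005 0.0015 0 0 0 0.03;0 0 0 0 0 0 0.03' >/dev/null;python3 to.py 0.587 -0.0802 0.173;python3 -m inch '0 0.005 0.001 0 0 0 0.03;0 0 0 0 0 0 0.03' >/dev/null;python3 to.py 0.587 -0.0802 0.173
```

```text
tool delta [-0.0011  0.004   0.0033] tilt deg 0.81 ydir 81.75
t 22.95 pos [ 0.5854 -0.084   0.1763] F [-1.  -9.1  8.3] M [-3.31  0.41 -0.05] open 0.0371 grip 63.0 q7 [ 0.05  0.58  0.08  1.67 -0.04  0.89  1.57]
tool delta [-0.001  -0.0008  0.0025] tilt deg 0.81 ydir 81.73
t 23.15 pos [ 0.5861 -0.0792  0.1755] F [-1.6 -9.2  9.4] M [-3.25  0.44 -0.02] open 0.0373 grip 62.2 q7 [ 0.04  0.58  0.08  1.67 -0.04  0.89  1.56]
```

```bash
python3 -m inch '-0.005 0 0 0 0 0 0.03;-0.006 0 0 0 0 0 0.03;0 0 0 0 0 0 0.03' >/dev/null;python3 to.py 0.635 -0.088 0.166;
```

```text
tool delta [-0.0409 -0.0042  0.0079] tilt deg 0.64 ydir 81.7
t 23.45 pos [ 0.5952 -0.0779  0.1741] F [-2.8 -5.8  6.9] M [-2.11  0.75 -0.02] open 0.0368 grip 63.0 q7 [ 0.04  0.6   0.08  1.64 -0.04  0.91  1.56]
```

```bash
python3 -m inch '-0.006 0 0.0005 0 0 0 0.03;-0.006 0 0.0005 0 0 0 0.03;-0.006 0 0.001 0 0 0 0.03;-0.006 0 0.001 0 0 0 0.03;-0.006 0 0.001 0 0 0 0.03;-0.006 0 0.0015 0 0 0 0.03;-0.004 0 0.0015 0 0 0 0.03;0 0 0 0 0 0 0.03' >/dev/null;python3 to.py 0.635 -0.088 0.166;
```

```text
tool delta [-0.0022 -0.0046  0.0009] tilt deg 0.72 ydir 81.65
t 24.25 pos [ 0.6335 -0.0831  0.1669] F [-2.6 -6.6  6.8] M [-1.26  1.09 -0.19] open 0.0376 grip 65.6 q7 [ 0.05  0.66  0.08  1.53 -0.05  0.96  1.56]
```

```bash
python3 -m inch '-0.003 0 0.0005 0 0 0 0.03;-0.003 0 0.0005 0 0 0 0.03;0 0 0 0 0 0 0.03' >/dev/null;python3 to.py 0.635 -0.088 0.166;python3 -m inch '-0.003 0 0.0005 0 0 0 0.03;0 0 0 0 0 0 0.03' >/dev/null;python3 to.py 0.635 -0.088 0.166
```

```text
tool delta [ 0.0029 -0.0043 -0.0006] tilt deg 0.82 ydir 81.65
t 24.55 pos [ 0.6385 -0.0842  0.1654] F [-4.  -7.1  6.1] M [-1.09  1.22 -0.04] open 0.0374 grip 65.8 q7 [ 0.05  0.67  0.08  1.51 -0.05  0.97  1.56]
tool delta [ 0.0058 -0.0039 -0.0014] tilt deg 0.87 ydir 81.6
t 24.75 pos [ 0.6413 -0.085   0.1645] F [-4.2 -6.8  4.2] M [-1.26  1.17 -0.21] open 0.0374 grip 65.9 q7 [ 0.05  0.68  0.08  1.51 -0.05  0.97  1.56]
```

Still moving freely, so push on until the force rises.

```bash
python3 -m inch '-0.003 0 0.001 0 0 0 0.03;-0.003 0 0.001 0 0 0 0.03;0 0 0 0 0 0 0.03' >/dev/null;python3 to.py 0.635 -0.088 0.166;python3 -m inch '-0.003 0 0.0005 0 0 0 0.03;0 0 0 0 0 0 0.03' >/dev/null;python3 to.py 0.635 -0.088 0.166
```

```text
tool delta [ 0.0103 -0.0036 -0.003 ] tilt deg 1.06 ydir 81.61
t 25.05 pos [ 0.6457 -0.0859  0.1628] F [-8.4 -6.6  9.5] M [-1.38  2.05 -0.25] open 0.0373 grip 66.6 q7 [ 0.05  0.69  0.08  1.49 -0.05  0.98  1.56]
tool delta [ 0.0113 -0.0036 -0.0033] tilt deg 1.31 ydir 81.6
t 25.25 pos [ 0.6466 -0.0861  0.1624] F [-13.6  -5.3  11.7] M [-1.26  2.94 -0.22] open 0.0372 grip 67.0 q7 [ 0.05  0.69  0.08  1.48 -0.05  0.99  1.56]
```

At the stop, home. Relax the load, open, and rise.

```bash
python3 -m inch '0.003 -0.002 -0.001 0 0 0 0.03;0.002 -0.002 -0.001 0 0 0 0.03;0 0 0 0 0 0 0.03' >/dev/null;python3 to.py 0.635 -0.088 0.166;python3 -m inch '0 0 0 0 0 0 0.045;0 0 0 0 0 0 0.055;0 0 0 0 0 0 0.07;0 0 0 0 0 0 0.0854;0 0 0 0 0 0 0.0854;0 0 -0.005 0 0 0 0.0854;0 0 -0.02 0 0 0 0.0854;0 0 -0.04 0 0 0 0.0854;0 0 -0.04 0 0 0 0.0854;0 0 0 0 0 0 0.0854' >/dev/null;python3 to.py 0.46 -0.06 0.26
python3 -m inch '0.04 0 0 0 0 0 0.0854;0.04 0 0 0 0 0 0.0854;0.04 0 0 0 0 0 0.0854;0.04 0 0 0 0 0 0.0854;0 0 0 0 0 0 0.0854' >/dev/null
python3 - <<'E'
from lev import *
t=optics.grab_frame("top");s=optics.grab_frame("side")
cv2.imwrite("pics/tf.png",t);cv2.imwrite("pics/sf.png",s)
for n,im,o in(("top",t,cv2.imread("pics/top0.png")),("side",s,cv2.imread("pics/side0.png"))):
    pr=proj(n,k(.33,.33)); u,v=pr.astype(int)
    m=(cv2.cvtColor(im,6)<60).astype(np.uint8)[v-25:v+25,u-25:u+25]
    nn,l,st,c=cv2.connectedComponentsWithStats(m); print(n,"pred",pr.round(1),[(st[i,4],(c[i]+[u-25,v-25]).round(1)) for i in range(1,nn) if st[i,4]>60])
# leg + machine shift
for n,a,b,box in(("top",cv2.imread("pics/top0.png"),t,(270,130,30,35)),("side",cv2.imread("pics/side0.png"),s,(300,125,35,65)),("side",cv2.imread("pics/side0.png"),s,(262,190,75,50)),("top",cv2.imread("pics/top0.png"),t,(250,120,40,90))):
    x,y,w,h=box; r=cv2.matchTemplate(b[y-8:y+h+8,x-8:x+w+8],a[y:y+h,x:x+w],cv2.TM_CCOEFF_NORMED); print(n,box,np.array(cv2.minMaxLoc(r)[3])-8,r.max().round(3))
p3=cv2.imread("pics/p4.png")
pin=cv2.resize(t[120:290,140:430],None,fx=2.6,fy=2.6,interpolation=cv2.INTER_CUBIC)[170:420,30:210]
print("tray diff",cv2.matchTemplate(pin,p3[170:420,30:210],cv2.TM_CCOEFF_NORMED))
E
python3 to.py .46 -.06 .26
```

```text
tool delta [ 0.0097 -0.003  -0.0025] tilt deg 0.73 ydir 81.72
t 25.55 pos [ 0.645  -0.0864  0.1634] F [-6.2 -4.4  3.2] M [-0.92  1.36 -0.26] open 0.037 grip 65.9 q7 [ 0.05  0.69  0.08  1.49 -0.05  0.98  1.57]
tool delta [ 0.1955 -0.0038  0.0149] tilt deg 0.86 ydir 81.91
t 26.55 pos [ 0.6538 -0.0838  0.2778] F [ 1.1 -0.6  0.8] M [-0.    0.01  0.05] open 0.0857 grip 0.0 q7 [ 0.05  0.59  0.08  1.34 -0.05  1.2   1.56]
top pred [360.9 146.2] [(np.int32(159), array([359.3, 145.3]))]
side pred [375.4 179.8] [(np.int32(72), array([373.6, 182.6]))]
top (270, 130, 30, 35) [0 0] 0.994
side (300, 125, 35, 65) [0 0] 0.857
side (262, 190, 75, 50) [0 0] 0.987
top (250, 120, 40, 90) [0 0] 0.992
tray diff [[0.9969776]]
tool delta [ 0.0313 -0.0038  0.0107] tilt deg 0.09 ydir 81.91
t 27.15 pos [ 0.4915 -0.0606  0.2707] F [ 0.3 -0.   0.6] M [-0.04 -0.04 -0.01] open 0.0856 grip 0.0 q7 [ 0.02  0.33  0.08  1.8  -0.03  1.    1.54]
```

```bash
python3 - <<'E'
from lev import *
K,e=tri((359.3,145.3),(373.6,182.0)); d=(K-P); f=np.arcsin(d@X/.15); print(K.round(4),e.round(4),"f",f,"a",np.arctan2(d@Y,d@Z))
K2=plane("top",359.3,145.3,.187)-P; print("f,a top",np.arcsin(K2@X/.15),np.arctan2(K2@Y,K2@Z))
if f>.28: print(manip.close_job())
E
```

```text
[ 0.6438 -0.0856  0.1796] 0.0042 f 0.3438082055613295 a 0.3795127326222344
f,a top 0.3410755771601334 0.35601208613349117
the job is handed in; nothing more can be done
None
```

Job handed in at 27 s, result not reported: the pin stands in the tray, the lever measures home forward in the turntable-side lane (about 0.34 fore, 0.36 across), and the cameras showed no shift of machine or leg.

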